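# Clear the carton off the gauge case and hold its lid open at 45 degrees

## Robot

A 7-joint arm with a two-finger parallel gripper is mounted at the origin on a cart in front of the work surface, level with it; the furniture and walls round the work are solid. World frame = base frame: x ahead of the robot, y to its left, z up, the work surface at z = 0. Lengths are in m, angles in rad, forces in N, time in s.
With the tool pointing down it reaches from about 0.4 to 0.875 m from the base axis. Payload 19.3 kg.
Tool frame: the origin (TCP) lies on the centre line of the jaws, within the pads' length; the fingertips stand 14 mm ahead of it and the grasp point (between the pads) lies 5 mm behind it (bot.tip_extent is the distance from the TCP to the fingertips, in m); z points along the fingers, y is the line along which they close (so a half turn about z gives the same grasp; the last joint's range is limited). The gripper opens to 85 mm and grips with 20 to 120 N. Pads are 22 mm wide; open, the fingers measure 114 mm over their backs; the gripper's body (76 mm by 85 mm) begins 54 mm behind the grasp point. The pads swing forward as they close: fully open they stand 13 mm farther back than shut.
Start: joints at [-1.326, 0.521, -0.036, 1.599, 0.021, 1.021, -0.113], TCP at [0.194, 0.594, 0.245] pointing down, gripper open.
Joint ranges: [-2.91, 2.91], [-0.3, 2.13], [-1.5, 1.42], [0.17, 2.43], [-1.26, 4.41], [0.16, 1.93], [-2.52, 2.52]. Speed limits (rad/s): [1.89, 1.89, 2.39, 2.39, 3.01, 3.01, 3.01].

## Interface

Orientations are given as [roll, pitch, yaw] about the fixed x, y, z axes, in that order (R = Rz(yaw) Ry(pitch) Rx(roll)).
In Python, from workcell import monitor, grab_frame, camera_model, bot gives the robot as it stands.
- The arm moves only by the tool move_arm, never from a script. Its argument "moves" is a list of rows, each a list of 4 numbers: the shift along the world's x, y, z in mm, then the turn about the world's z in rad. A call has 1 to 12 rows; each row is the pose to reach, as a shift and turn from the pose commanded when the call began; what a row does not reach only later rows make up. A row lasts 1/8 s, in which the tool goes at most 62.5 mm and 10.7 degrees, less where a joint would pass 70% of its speed; a pose out of reach is approached as far as the arm can. A call with a gripper value outside its range is refused whole. "gripper" is the opening, from 0 (shut) to 1 (fully open), set as the call begins (left out, the last holds). The fingers move at their own pace and stop on an object; "newtons" is the grip in N (left out, the last holds). Time passes only in rows, so rows that repeat a pose let the fingers close. It gives the time, the measured TCP pose, the force, the opening and the grip force at its end, in the units of the state.
- monitor.observe(): the state, without advancing time (a new reading comes with each control period).
- grab_frame(name): name is "scene" or "top" or "wrist"; returns the picture (420x560x3 uint8, blue, green, red); there is no depth.
- camera_model(name): a dict with "vfov" (degrees; the focal length in pixels is half the picture's height over the tangent of half this angle, whatever the lens; pixels are square), "cx", "cy" (the principal point, pixels), "k1" (the pictures are not rectified: a ray, as slopes to the right and down, at radius r is drawn at 1 + k1 r^2 times it, then the intrinsics apply), "R" (3x3) and "t" (3): a world point X has camera coordinates R X + t; the wrist camera has in their place "T_tool_cam" (4x4, takes a point from camera to tool coordinates, whose origin is the TCP and whose axes are the flange's). Camera axes: x right, y down, z forward; pixel columns grow to the right and rows downward; lengths in m; the calibration is good to about 2 mm. A picture is of the moment at which its call begins: read the wrist's pose just before it. camera_model takes no time and is no camera call.
- bot.job_done(): hands the job in; it is judged then, once.
The state is a dict: "clock": time; "qpos": joint angles; "qd": joint speeds; "joint_efforts": joint torques, N m; "position": TCP position; "tool_rot": TCP orientation; "force": force on the tool from outside, world axes, zero at the start; "moment": the same for the moment, N m; "grip_width": finger opening in m; "finger_force": force on a finger pad.
Only numpy, scipy, OpenCV 4.12 (cv2) and the standard library are available. Lean on these libraries where they do the work, as an engineer would, in place of code of your own. Each camera call takes 0.05 s, during which the arm holds its last target. There are 200 camera calls.

## Task

I need both hands free to take a gauge out of the black case. Lift the small thin-walled carton off its lid, gripping it gently (40 N at most), and set it down softly and upright, flat on the floor of the empty grey tray, without dropping it. Then raise the case's lid by its bar handle to 45 degrees and hold it there: the program finishes while still holding the handle, with the lid still; leave everything else where it is.

Things in the scene. Friction and masses are not known exactly. Their poses are not given: they have to be found in the camera images.
- gauge_case: black flat hinged case of plug gauges, fixed to the bench, 174 mm deep (x) x 240 mm wide (y), 83 mm high with its lid shut. Origin under its centre on the bench; its +x axis points from its front (latches and bar handle) to its hinge at the back, z up; turned on the bench by up to 15 degrees. The joint between lid and body is 55 mm above the bench.
- gauge_case_lid (a joint): the case's lid hinge, along the case's y axis at its back edge: 0 = shut, grows as the front edge rises, 0.785 = 45 degrees open, end stop at 1.83. The lid (171 x 240 x 27 mm, 0.26 kg with its handle) has no stay: it needs 1 to 2 N upward at the handle and falls shut if let go.
- lid_hinge (a point): point on the lid's hinge axis, at the middle of the case's back edge, 88 mm behind the case's origin and 55 mm above the bench.
- lid_handle (a point): steel bar handle on the lid's front; the point is the middle of the round bar: 12 mm diameter, along the case's y, on two 10 mm posts 74 mm apart (64 mm clear between). Lid shut: the bar is 124 mm in front of the case's origin (212 mm from the hinge axis), 68 mm above the bench, with a 31 mm clear gap between bar and lid. It turns with the lid, rigidly.
- carton: small printed cardboard carton, thin-walled, 55 mm (its x) x 75 mm (its y) x 40 mm high, about 0.32 kg, standing on the case's lid (83 mm above the bench), turned any way up to 35 degrees to the case. Origin at the centre of its underside, z up. Loose; grip across the 55 mm side with 40 N at most on each pad.
- tray: empty shallow grey plastic tray fixed to the bench, to the left or to the right of the case (the ring bin stands on the other side). 170 mm (its x) x 130 mm (its y), walls 4 mm thick and 18 mm high, floor 4 mm above the bench, open inside 162 x 122 mm. Origin at the centre of its underside.
- ring_bin: blue-grey open-front parts bin of rings, 163 x 100 x 70 mm, loose; origin under its centre. Bystander
- big_carton: printed carton of the same kind as the task's one but larger, 60 x 85 x 50 mm, on the bench; loose. Bystander
- grease_tin: round grease tin, 68 mm diameter, 58 mm high, loose. Bystander
Things that resemble listed ones, but are neither listed nor needed, are in the scene too. What is shaped like the carton but green is not meant.

How it is judged:
On the way:
1. the carton stands upright on the tray's floor, let go, the lid still shut (x of carton in the frame of tray between -0.06 and 0.06 m and y of carton in the frame of tray between -0.05 and 0.05 m and z of carton in the frame of tray below 0.01 m and angle between carton's own z axis and vertical below 0.08 rad and contact force between the fingers and carton below 0.1 N and linear speed of carton below 0.03 m/s and value of joint gauge_case_lid below 0.1 rad), for 0.2 s.
At the end, for the whole second after the job is handed in: The lid is held still at 45 degrees open, within 7 degrees, by the fingers on its bar handle; the carton stands upright, untouched and at rest on the tray's floor (x of carton in the frame of tray between -0.06 and 0.06 m and y of carton in the frame of tray between -0.05 and 0.05 m and z of carton in the frame of tray below 0.01 m and angle between carton's own z axis and vertical below 0.08 rad and contact force between the fingers and carton below 0.1 N and linear speed of carton below 0.03 m/s and value of joint gauge_case_lid between 0.663 and 0.907 rad and velocity of joint gauge_case_lid between -0.05 and 0.05 rad/s and contact force between the fingers and gauge_case above 0.5 N and distance between the grasp point and lid_handle below 0.05 m); the arm keeps its last pose, push and grip.
It fails at once if the carton is squeezed with more than 40 N a finger pad (80 N over both, with a margin) (contact force between the fingers and carton above 90 N and contact force between carton and tray below 1 N).
It fails at once if the carton is dropped (falls freely, touched by nothing, for more than a centimetre or so) or banged hard into the tray ((contact force between carton and anything else below 0.05 N and linear speed of carton above 0.42 m/s) or contact force between carton and tray above 90 N).
It fails at once if the carton is tipped over (angle between carton's own z axis and vertical above 0.5 rad).
It fails at once if the lid is raised with the carton still on it (value of joint gauge_case_lid above 0.15 rad and contact force between carton and gauge_case above 0.05 N).
It fails at once if another thing on the bench is shifted by more than 3 cm (distance of any of ring_bin, big_carton, grease_tin from where it was at the start of the episode above 0.03 m).
It also fails if it takes over 58 s, if anything falls off the work surface, if the arm or the gripper's body presses on something with over 40 N, if the wrist force passes 120 N, or if a joint passes its speed limit or range.

## Working session

There is one attempt and no reset: what is moved stays moved. The work goes in short steps, Python scripts to look and compute and a tool call to move; the robot and the scene stay as the last step left them, time stands still between calls to the robot, and variables do not carry over. Pictures are saved under pics/ and viewed, at most 10 in all, crops included, and the job is handed in when it is done.

Besides the shell and the picture viewer there is one more tool, called after "Request:" as name(argument=value, ...) on one line, values as JSON. move_arm: Moves the arm, as the interface text tells. Its arguments: {"type":"object","properties":{"moves":{"type":"array","items":{"type":"array","items":{"type":"number"}}},"gripper":{"type":"number"},"newtons":{"type":"number"}},"required":["moves"]}

```bash
mkdir -p pics; ls
python3 - <<'E'
from workcell import monitor, grab_frame, camera_model, bot
import cv2
s=monitor.observe();print(s['clock'],s['position'],s['tool_rot'],s['force'],s['grip_width'])
for n in('scene','top'):
    cv2.imwrite(f'pics/{n}0.png',grab_frame(n));print(n,camera_model(n))
cv2.imwrite('pics/wrist0.png',grab_frame('wrist'));print(camera_model('wrist'))
E
```

```text
pics
0.0 [0.19347736 0.59398675 0.24473684] [-3.14051801e+00  1.10395128e-04  2.82679412e+00] [ 0.34523863 -0.3965987  -0.48874352] 0.08544036659175655
scene {'vfov': 53.713301156504315, 'cx': 287.5214574707832, 'cy': 215.51122608732337, 'k1': -0.07114773635118972, 'R': array([[ 0.84540094, -0.53411694, -0.00404317],
       [-0.3491097 , -0.54681062, -0.76099972],
       [ 0.404252  ,  0.64476138, -0.64873961]]), 't': array([-0.44163648,  0.26456953,  1.11752424])}
top {'vfov': 47.06322050443257, 'cx': 274.14100416403227, 'cy': 214.74049577970695, 'k1': -0.009033737154363449, 'R': array([[-0.00402252, -0.99992721, -0.01137529],
       [-0.98633255,  0.00584106, -0.16466324],
       [ 0.1647177 ,  0.01055746, -0.98628425]]), 't': array([0.02396987, 0.53466832, 1.3360103 ])}
{'vfov': 63.658831308970626, 'cx': 281.3349488555451, 'cy': 213.08836910741152, 'k1': -0.0357568114373323, 'T_tool_cam': array([[ 7.19751337e-04, -9.52015738e-01, -3.06048226e-01,
         7.96379668e-02],
       [ 9.99999740e-01,  6.75013062e-04,  2.52012871e-04,
        -2.08268916e-04],
       [-3.33336692e-05, -3.06048328e-01,  9.52015977e-01,
        -1.28648287e-01],
       [ 0.00000000e+00,  0.00000000e+00,  0.00000000e+00,
         1.00000000e+00]])}
```

View pics/top0.png

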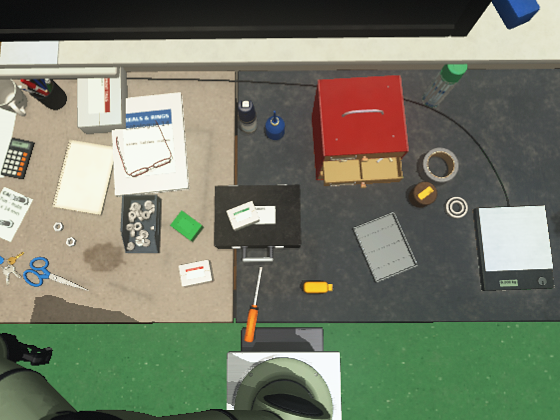

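View pics/scene0.png

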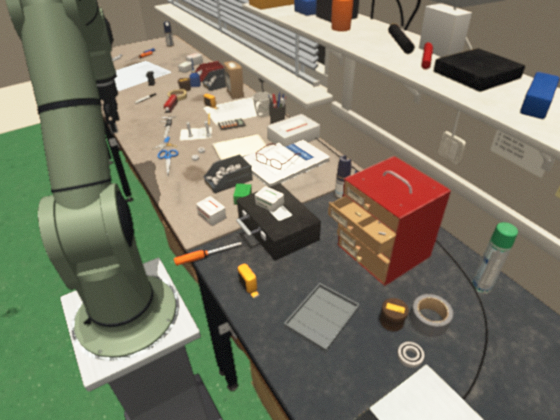

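Top view candidates for the carton: the white one on the black case's lid at (242,215), with the white label beside it at (264,214), the big white carton on the bench at (196,272), and the green one at (187,225). By the description it is the one at (242,215). The grey tray is at (385,247), and the handle bar at about (257,258). I'll check a close crop and measure.

```bash
cat > h.py <<'E'
import numpy as np, cv2
from scipy.spatial.transform import Rotation as Ro
from workcell import monitor, grab_frame, camera_model, bot
def K(m): 
    f=210/np.tan(np.radians(m['vfov'])/2); return f
def pose(m,st=None):  # cam->world
    if 'R' in m: return m['R'].T, -m['R'].T@m['t']
    T=np.eye(4);T[:3,:3]=Ro.from_euler('xyz',st['tool_rot']).as_matrix();T[:3,3]=st['position'];T=T@m['T_tool_cam']
    return T[:3,:3],T[:3,3]
def ray(m,uv,st=None):
    f=K(m);d=np.array([(uv[0]-m['cx'])/f,(uv[1]-m['cy'])/f]);s=d.copy()
    for _ in range(20): s=d/(1+m['k1']*(s@s))
    R,c=pose(m,st); v=R@np.r_[s,1]; return c,v/np.linalg.norm(v)
def onz(m,uv,z,st=None):
    c,v=ray(m,uv,st); return c+v*(z-c[2])/v[2]
def proj(m,X,st=None):
    R,c=pose(m,st); p=R.T@(np.asarray(X,float)-c); s=p[:2]/p[2]; s=s*(1+m['k1']*(s@s)); return s*K(m)+[m['cx'],m['cy']]
def tri(rs):
    A=sum(np.eye(3)-np.outer(v,v) for c,v in rs);b=sum((np.eye(3)-np.outer(v,v))@c for c,v in rs)
    return np.linalg.solve(A,b)
E
python3 - <<'E'
from h import *
a=cv2.imread('pics/top0.png')[165:300,170:430];b=cv2.imread('pics/scene0.png')[170:350,180:380]
a=cv2.resize(a,None,fx=3,fy=3,interpolation=cv2.INTER_CUBIC)[:, :780]
cv2.imwrite('pics/c1.png',a)
b=cv2.resize(b,None,fx=3.3,fy=3.3,interpolation=cv2.INTER_CUBIC);cv2.imwrite('pics/c2.png',b)
E
```

```text
(no output)
```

View pics/c1.png

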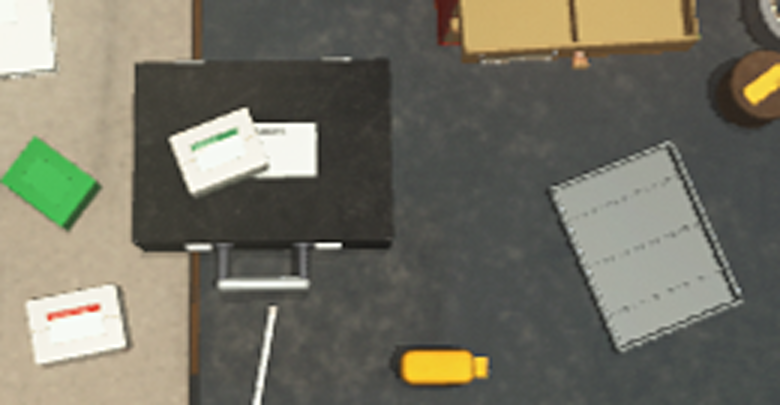

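View pics/c2.png

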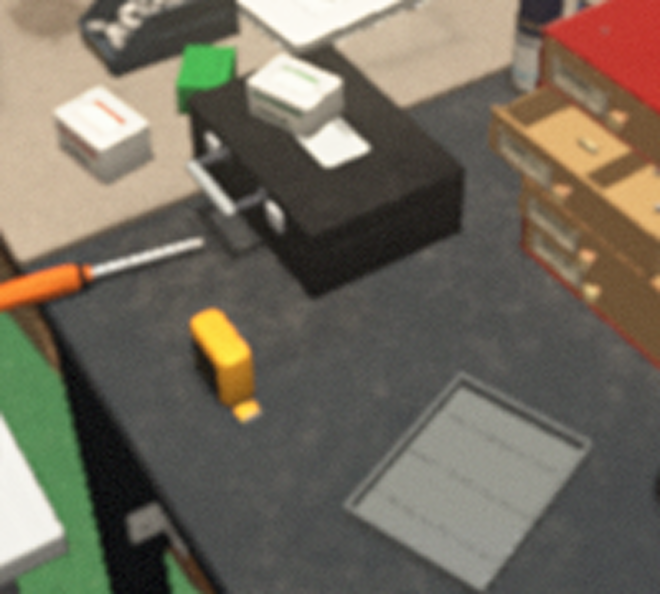

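The crop confirms it: white carton with a green stripe and thin walls, turned about 25° on the lid. In crop c1 its corners are (170,137), (246,109), (268,150), (197,194). The bar runs (219,284)–(308,284), and the tray corners are (550,187), (672,143), (741,299), (620,350).

```bash
cat >> h.py <<'E'
def c1(p): return np.array([(p[0]-1)/3+170,(p[1]-1)/3+165])
def c2(p): return np.array([(p[0]-1.15)/3.3+180,(p[1]-1.15)/3.3+170])
E
python3 - <<'E'
from h import *
np.set_printoptions(precision=4,suppress=True)
T=camera_model('top');S=camera_model('scene')
pr={'bar':[((219,284),(308,284)),((192,165),(232,211))],
'tray':[((550,187),(672,143),(741,299),(620,350)),((462,375),(590,443),(482,589),(346,506))],
'lidfront':[((134,245),(391,243)),((191,95),(314,238))],'lidback':[((135,62),(389,60)),((None),(463,170))]}
for k,(a,b) in pr.items():
    for p,q in zip(a,b):
        if q is None: continue
        r=[ray(T,c1(p)),ray(S,c2(q))];X=tri(r);print(k,X,proj(T,X)-c1(p))
for p in [(135,62),(389,60),(391,243),(134,245)]: print('lid z83',onz(T,c1(p),.083))
for p in [(170,137),(246,109),(268,150),(197,194)]:
    X=onz(T,c1(p),.123);print('cart z123',X, (proj(S,X)-[180,170])*3.3+1)
for p in [(219,284),(308,284)]: print('bar',onz(T,c1(p),.072))
for p in [(550,187),(672,143),(741,299),(620,350)]: X=onz(T,c1(p),.018);print('tray18',X,(proj(S,X)-[180,170])*3.3+1)
E
```

```text
bar [0.406  0.1091 0.0659] [-0.0185  0.048 ]
bar [0.4053 0.0266 0.0708] [-0.0122  0.0313]
tray [ 0.5013 -0.2072  0.0134] [-0.1891  0.4007]
tray [ 0.5436 -0.3262  0.019 ] [-0.0817  0.1522]
tray [ 0.3919 -0.3861  0.0146] [-0.1999  0.4311]
tray [ 0.3445 -0.2687  0.0157] [-0.1189  0.2974]
lidfront [0.4429 0.1851 0.0848] [ 0.2945 -0.7363]
lidfront [ 0.4441 -0.0509  0.079 ] [ 0.3049 -0.7217]
lidback [ 0.6124 -0.0495  0.0799] [-0.3109  0.6453]
lid z83 [0.6133 0.188  0.083 ]
lid z83 [ 0.6136 -0.0502  0.083 ]
lid z83 [ 0.4417 -0.0499  0.083 ]
lid z83 [0.441  0.1861 0.083 ]
cart z123 [0.5345 0.1497 0.123 ] [284.6781  52.4069]
cart z123 [0.5598 0.0813 0.123 ] [343.0524  79.5661]
cart z123 [0.5221 0.0613 0.123 ] [320.2373 103.5571]
cart z123 [0.4825 0.1249 0.123 ] [250.7312  82.6749]
bar [0.4057 0.1085 0.072 ]
bar [0.4053 0.0265 0.072 ]
tray18 [ 0.5018 -0.2071  0.018 ] [463.981  370.6776]
tray18 [ 0.5442 -0.3267  0.018 ] [591.2861 443.5509]
tray18 [ 0.3929 -0.3857  0.018 ] [484.7431 585.0262]
tray18 [ 0.3452 -0.2686  0.018 ] [347.7323 503.3446]
```

Request:
move_arm(moves=[[20,-30,10,-0.05],[50,-75,20,-0.13],[82,-123,25,-0.21],[115,-172,25,-0.3],[147,-220,25,-0.38],[180,-270,25,-0.46],[212,-318,25,-0.55],[245,-367,25,-0.63],[278,-416,25,-0.72],[305,-457,25,-0.79],[322,-483,25,-0.84],[326,-489,25,-0.84]])

```text
clock: 1.65
position: [0.5202, 0.1034, 0.2701]
tool_rot: [-3.141, 0.001, 1.984]
force: [0.6, 1.0, 0.0]
grip_width: 0.0851
finger_force: 0.0
```

Request:
move_arm(moves=[[0,0,0,0],[0,0,0,0]])

```text
clock: 1.9
position: [0.5191, 0.1064, 0.2702]
tool_rot: [-3.141, -0.0, 1.989]
force: [-1.0, -0.8, 0.5]
grip_width: 0.0851
finger_force: 0.0
```

Run:
```python
from h import *
import pickle
s=monitor.observe();im=grab_frame('wrist');cv2.imwrite('pics/w1.png',im)
pickle.dump(s,open('pics/w1.pkl','wb'));print(s['clock'],s['position'],s['tool_rot'],s['qpos'],s['force'])
```

```text
1.9 [0.51906192 0.10635514 0.27022652] [-3.14142752e+00 -4.54474920e-04  1.98857935e+00] [-0.56629466  0.35655349  0.33043654  1.83448696 -0.13795043  0.97304952
  0.24049697] [-0.96818788 -0.80279627  0.47723415]
```

View pics/w1.png

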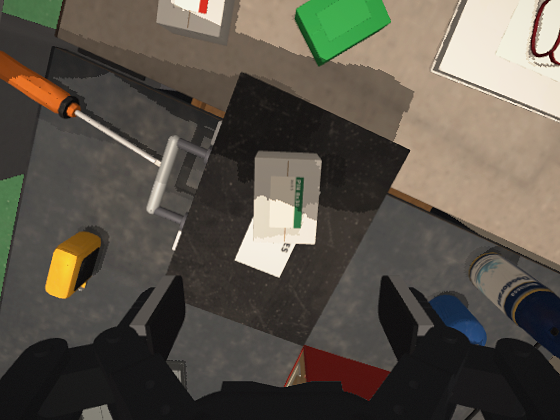

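The wrist picture shows the carton, partly in gripper shadow, at about (287,200), with its sides nearly parallel to the image columns. The label is below-left at (265,245), and the handle bar runs (170,140)–(155,210). I'll crop it for the corners.

Run:
```python
from h import *
im=cv2.imread('pics/w1.png')
cv2.imwrite('pics/c3.png',cv2.resize(im[110:290,130:340],None,fx=3.3,fy=3.3,interpolation=cv2.INTER_CUBIC))
```

```text
(no output)
```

View pics/c3.png

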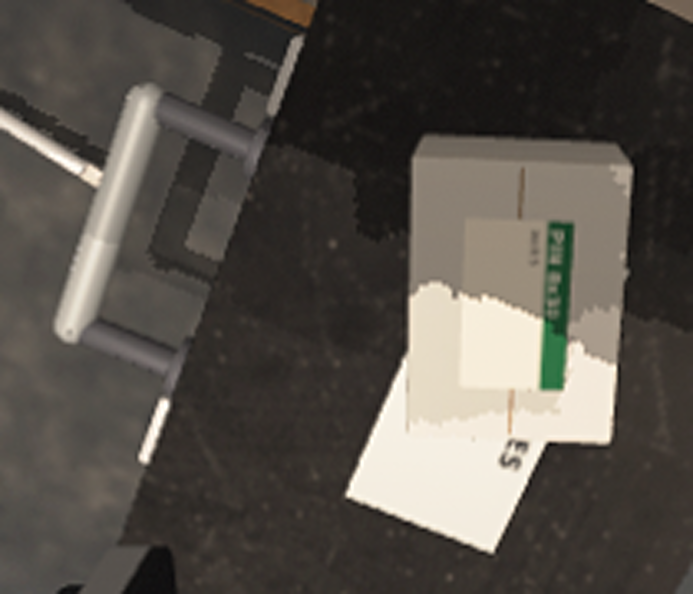

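Request:
move_arm(moves=[[0,0,-30,0],[0,0,-60,0],[0,0,-60,0],[0,0,-60,0]])

```text
clock: 2.45
position: [0.5199, 0.1057, 0.2113]
tool_rot: [3.141, 0.0, 1.987]
force: [0.4, -0.2, 0.7]
grip_width: 0.0854
finger_force: 0.0
```

Run:
```python
from h import *
import pickle
s=monitor.observe();im=grab_frame('wrist');cv2.imwrite('pics/w2.png',im)
pickle.dump(s,open('pics/w2.pkl','wb'));print(s['clock'],s['position'],s['tool_rot'])
cv2.imwrite('pics/c4.png',cv2.resize(im[110:300,120:370],None,fx=3,fy=3,interpolation=cv2.INTER_CUBIC))
```

```text
2.45 [0.51989596 0.10568817 0.21134461] [3.14058589e+00 3.81866073e-05 1.98725198e+00]
```

View pics/c4.png

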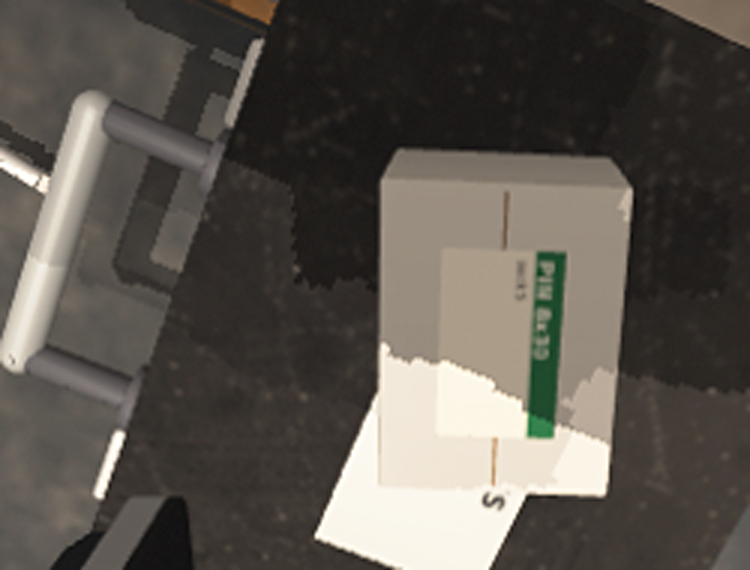

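In c4 the carton's top corners are (380,184), (632,190), (607,496), (377,486). In c3 they are (413,157), (632,163), (610,444), (407,432). The bar ends are c3 (143,92)/(70,330) and c4 (92,100)/(16,360).

Run:
```python
from h import *
import pickle
np.set_printoptions(precision=4,suppress=True)
W=camera_model('wrist');s1=pickle.load(open('pics/w1.pkl','rb'));s2=pickle.load(open('pics/w2.pkl','rb'))
f=lambda p,k,o:np.array([(p[0]-.5*k)/k+o[0],(p[1]-.5*k)/k+o[1]])
A=[(413,157),(632,163),(610,444),(407,432),(143,92),(70,330)];B=[(380,184),(632,190),(607,496),(377,486),(92,100),(16,360)]
C=[]
for i,(a,b) in enumerate(zip(A,B)):
    a=f(a,3.3,(130,110));b=f(b,3,(120,110));z=.123 if i<4 else .07
    p,q=onz(W,a,z,s1),onz(W,b,z,s2);C.append((p+q)/2);print(tri([ray(W,a,s1),ray(W,b,s2)]),p[:2],q[:2])
C=np.array(C)[:4,:2];print('c',C.mean(0),'edges',[np.linalg.norm(C[i]-C[i-3]) for i in range(4)])
for i,j in((3,0),(2,1),(0,1),(3,2)): d=C[j]-C[i];print(np.arctan2(d[1],d[0]))
print('minrect',cv2.minAreaRect(C.astype('f')*1000))
```

```text
[0.4831 0.1362 0.1475] [0.4827 0.1322] [0.4828 0.1309]
[0.5296 0.1542 0.1407] [0.5327 0.1528] [0.5332 0.1518]
[0.5604 0.0831 0.1234] [0.5603 0.0828] [0.5607 0.0831]
[0.5089 0.0663 0.1286] [0.5094 0.0639] [0.5095 0.0633]
[0.3993 0.106  0.0556] [0.403 0.109] [0.4037 0.1096]
[0.406  0.0318 0.0725] [0.4052 0.0308] [0.4054 0.0303]
c [0.5214 0.1076] edges [np.float64(0.05433117479453298), np.float64(0.07463029578120525), np.float64(0.05464709102948307), np.float64(0.07296320234351357)]
1.9448102278817334
1.9491104007268274
0.3923398478448746
0.3617386678901477
minrect ((521.3484497070312, 107.55496215820312), (54.63959503173828, 74.63028717041016), 21.675785064697266)
```

Request:
move_arm(moves=[[1,1,-20,-0.02],[1.5,2,-45,-0.04],[1.5,2,-70,-0.04],[1.5,2,-90,-0.04],[1.5,2,-102,-0.04],[1.5,2,-108,-0.04],[1.5,2,-108,-0.04]], gripper=1.0)

```text
clock: 3.38
position: [0.5212, 0.1073, 0.1026]
tool_rot: [3.141, -0.0, 1.947]
force: [0.5, -0.1, 0.2]
grip_width: 0.0854
finger_force: 0.0
```

Request:
move_arm(moves=[[0,0,0,0],[0,0,0,0],[0,0,0,0],[0,0,0,0],[0,0,0,0],[0,0,0,0],[0,0,0,0],[0,0,0,0]], gripper=0.5, newtons=28)

```text
clock: 4.38
position: [0.5214, 0.1074, 0.103]
tool_rot: [3.141, -0.0, 1.947]
force: [-0.6, -0.4, 7.3]
grip_width: 0.0545
finger_force: 29.7
```

Request:
move_arm(moves=[[0,0,5,0],[0,0,15,0],[0,0,32,0],[0,0,52,0],[0,0,70,0],[0,0,80,0],[0,0,80,0]])

```text
clock: 5.25
position: [0.5213, 0.1074, 0.1831]
tool_rot: [3.14, -0.0, 1.947]
force: [0.3, 0.8, -3.5]
grip_width: 0.0546
finger_force: 31.2
```

Request:
move_arm(moves=[[-4,-20,0,0],[-10,-52,0,0],[-17,-92,0,0],[-25,-134,0,0],[-33,-176,0,0],[-41,-218,0,0],[-49,-260,0,0],[-57,-302,0,0],[-65,-344,0,0],[-71,-378,0,0],[-75,-398,0,0],[-76,-404,0,0]])

```text
clock: 6.75
position: [0.4436, -0.2982, 0.1818]
tool_rot: [-3.14, -0.0, 1.944]
force: [-0.1, 0.9, -3.5]
grip_width: 0.0542
finger_force: 31.0
```

Request:
move_arm(moves=[[0,0,0,0],[0,0,0,0],[0,0,0,0]])

```text
clock: 7.12
position: [0.4453, -0.296, 0.1823]
tool_rot: [3.142, -0.0, 1.948]
force: [0.5, 0.5, -3.7]
grip_width: 0.0545
finger_force: 31.0
```

Run:
```python
from h import *
s=monitor.observe();print(s['clock'],s['position'],s['tool_rot'],s['force'],s['qpos'],s['finger_force'])
im=grab_frame('top')
a=cv2.resize(im[160:310,200:450],None,fx=2,fy=2,interpolation=cv2.INTER_CUBIC)
b=cv2.resize(grab_frame('wrist'),None,fx=.5,fy=.5)
c=np.zeros((300,780,3),'u1');c[:,:500]=a;c[:210,500:]=b
cv2.imwrite('pics/m1.png',c)
```

```text
7.125 [ 0.44529438 -0.29599236  0.18228103] [ 3.14152433e+00 -2.38487768e-04  1.94787236e+00] [ 0.47833966  0.49063692 -3.70453579] [ 0.22630661  0.48369806  0.33857123  1.91325418 -0.22154256  0.78081502
  1.06424455] 31.04682147502899
```

View pics/m1.png

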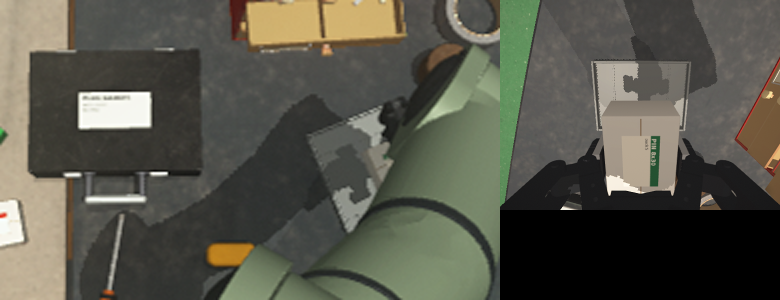

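The picture shows the carton upright in the jaws (right panel) and centred over the tray; the lid is clear with only its label. Lowering softly.

Request:
move_arm(moves=[[0,-1,-20,0],[0,-1,-50,0],[0,-1,-80,0],[0,-1,-108,0],[0,-1,-130,0],[0,-1,-143,0],[0,-1,-149,0],[0,-1,-152,0],[0,-1,-153,0],[0,-1,-153,0]])

```text
clock: 8.48
position: [0.4452, -0.2978, 0.0297]
tool_rot: [3.141, 0.0, 1.947]
force: [1.0, 0.1, -3.0]
grip_width: 0.0544
finger_force: 30.9
```

Request:
move_arm(moves=[[0,0,-1,0],[0,0,-2,0],[0,0,-3,0],[0,0,-3,0]])

```text
clock: 8.98
position: [0.445, -0.2977, 0.0262]
tool_rot: [-3.141, -0.0, 1.947]
force: [-0.3, 1.6, -3.9]
grip_width: 0.0545
finger_force: 31.0
```

Request:
move_arm(moves=[[0,0,-0.7,0],[0,0,-1.4,0],[0,0,-1.4,0]])

```text
clock: 9.35
position: [0.445, -0.2977, 0.0248]
tool_rot: [-3.142, -0.0, 1.947]
force: [0.2, 0.6, -4.1]
grip_width: 0.0552
finger_force: 31.0
```

Request:
move_arm(moves=[[0,0,-0.7,0],[0,0,-1.2,0],[0,0,-1.2,0]])

```text
clock: 9.72
position: [0.445, -0.2978, 0.0237]
tool_rot: [-3.142, 0.0, 1.947]
force: [0.1, -0.1, -3.5]
grip_width: 0.0547
finger_force: 31.1
```

Request:
move_arm(moves=[[0,0,-0.5,0],[0,0,-1.0,0],[0,0,-1.0,0]])

```text
clock: 10.1
position: [0.4451, -0.2977, 0.0236]
tool_rot: [3.141, -0.0, 1.947]
force: [-5.3, 4.4, 21.1]
grip_width: 0.0547
finger_force: 33.9
```

Request:
move_arm(moves=[[0,0,-0.5,0],[0,0,-1.0,0],[0,0,-1.0,0]])

```text
clock: 10.48
position: [0.4451, -0.2977, 0.0235]
tool_rot: [3.141, -0.0, 1.947]
force: [-11.2, 8.3, 45.7]
grip_width: 0.0545
finger_force: 36.9
```

Request:
move_arm(moves=[[0,0,0.7,0],[0,0,1.4,0],[0,0,1.4,0]])

```text
clock: 10.85
position: [0.4451, -0.2978, 0.0236]
tool_rot: [3.141, 0.0, 1.947]
force: [-3.6, 2.4, 13.7]
grip_width: 0.0546
finger_force: 33.1
```

Request:
move_arm(moves=[[0,0,0,0],[0,0,0,0],[0,0,0,0],[0,0,0,0]], gripper=0.95)

```text
clock: 11.35
position: [0.4451, -0.2977, 0.023]
tool_rot: [-3.142, 0.0, 1.947]
force: [0.0, -0.3, 0.0]
grip_width: 0.0809
finger_force: 0.0
```

Request:
move_arm(moves=[[0,0,5,0],[0,0,20,0],[0,0,45,0],[0,0,75,0],[0,0,100,0],[0,0,110,0],[0,0,110,0]])

```text
clock: 12.22
position: [0.4453, -0.2977, 0.1337]
tool_rot: [3.141, 0.001, 1.947]
force: [0.3, -0.3, -0.8]
grip_width: 0.0811
finger_force: 0.0
```

Run:
```python
from h import *
s=monitor.observe();print(s['clock'],s['position'],s['force'])
c=np.zeros((420,780,3),'u1');c[:,:560]=grab_frame('wrist')
c[:180,560:]=cv2.resize(grab_frame('scene')[240:360,260:400],(220,180),interpolation=cv2.INTER_CUBIC)
cv2.imwrite('pics/m2.png',c)
```

```text
12.225 [ 0.44529672 -0.29772944  0.1337124 ] [ 0.2532052  -0.26355643 -0.79482211]
```

View pics/m2.png

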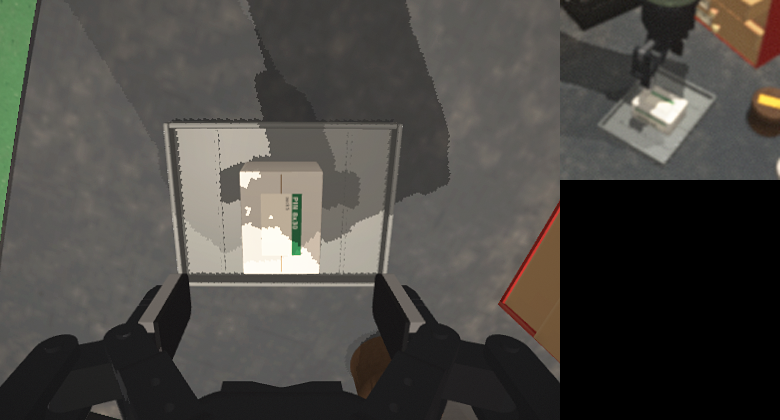

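The carton stands upright in the tray, at about (281,225) in the wrist view, with clear margin to the walls (tray inside 185–395). Next is the handle at (0.405, 0.068), bar along y, so tool yaw is 1.571.

Request:
move_arm(moves=[[0,10,12,0],[-3,35,22,-0.03],[-7,70,22,-0.07],[-11,110,22,-0.12],[-16,150,22,-0.16],[-20,190,22,-0.2],[-24,230,22,-0.24],[-29,270,22,-0.28],[-33,310,22,-0.32],[-37,342,22,-0.35],[-40,362,22,-0.376],[-40,366,22,-0.376]], gripper=0.4)

```text
clock: 13.82
position: [0.4045, 0.0697, 0.1552]
tool_rot: [-3.141, -0.0, 1.573]
force: [0.5, -0.8, -0.1]
grip_width: 0.0339
finger_force: 0.0
```

Request:
move_arm(moves=[[0,0,0,0],[0,0,0,0],[0,0,0,0]])

```text
clock: 14.2
position: [0.4051, 0.0677, 0.1551]
tool_rot: [-3.142, 0.0, 1.57]
force: [-0.6, -0.2, -1.0]
grip_width: 0.0347
finger_force: 0.0
```

Run:
```python
from h import *
import pickle
s=monitor.observe();print(s['clock'],s['position'],s['tool_rot'],s['grip_width'])
im=grab_frame('wrist');cv2.imwrite('pics/w3.png',im);pickle.dump(s,open('pics/w3.pkl','wb'))
W=camera_model('wrist')
for X in [(0.405,.1085,.068),(0.405,.0275,.068)]: print(proj(W,X,s))
```

```text
14.2 [0.40507946 0.06766172 0.15512087] [-3.14154380e+00  4.91660271e-05  1.56969884e+00] 0.03465824096664757
[282.95196527 166.24690234]
[282.82771906 278.7895207 ]
```

View pics/w3.png

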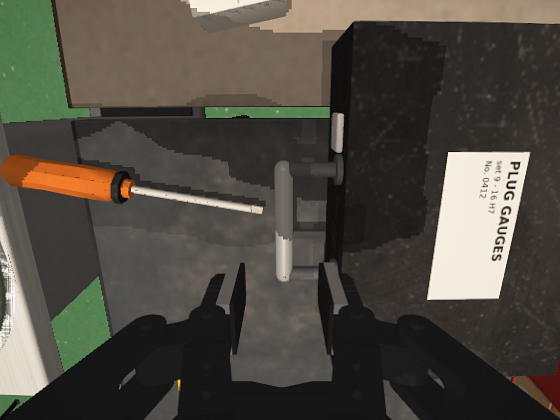

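The bar runs (283,163)–(284,282) in the wrist view, matching the predicted (283,166)–(283,279), so the jaws are centred on it. Descending.

Request:
move_arm(moves=[[0,0,-15,0],[0,0,-38,0],[0,0,-60,0],[0,0,-78,0],[0,0,-88,0],[0,0,-93,0],[0,0,-93,0]], gripper=0.36)

```text
clock: 15.12
position: [0.4051, 0.0682, 0.0622]
tool_rot: [-3.142, -0.0, 1.571]
force: [-0.4, -0.0, 1.1]
grip_width: 0.0304
finger_force: 0.0
```

Request:
move_arm(moves=[[0,0,0,0],[0,0,0,0],[0,0,0,0],[0,0,0,0],[0,0,0,0]], gripper=0, newtons=25)

```text
clock: 15.75
position: [0.4065, 0.0684, 0.0627]
tool_rot: [3.138, -0.0, 1.571]
force: [7.6, -1.0, -1.8]
grip_width: 0.0113
finger_force: 26.9
```

Run:
```python
import numpy as np
for d in range(5,50,5):
    t=np.radians(d);print(d,np.round([1000*(.212-.212*np.cos(t)+.013*np.sin(t)),1000*(.212*np.sin(t)+.013*np.cos(t)-.013)],1))
```

```text
5 [ 1.9 18.4]
10 [ 5.5 36.6]
15 [10.6 54.4]
20 [17.2 71.7]
25 [25.4 88.4]
30 [ 34.9 104.3]
35 [ 45.8 119.2]
40 [ 58.  133.2]
45 [ 71.3 146.1]
```

Request:
move_arm(moves=[[2,0,2,0],[2.5,0,9,0],[3.5,0,18.4,0],[5,0,27.5,0],[7,0,36.6,0],[9.3,0,45.5,0],[12,0,54.4,0],[15.2,0,63.1,0],[18.7,0,71.7,0],[22.6,0,80.1,0],[26.9,0,88.4,0],[28.5,0,91.5,0]])

```text
clock: 17.25
position: [0.4324, 0.0684, 0.154]
tool_rot: [-3.139, -0.0, 1.571]
force: [-9.0, 3.0, 2.6]
grip_width: 0.0107
finger_force: 26.2
```

Request:
move_arm(moves=[[2.5,0,6,0],[7,0,12.8,0],[12,0,20.4,0],[17.8,0,27.7,0],[23.7,0,34.8,0],[29.8,0,41.7,0],[36.5,0,48.4,0],[41,0,52.6,0],[43,0,54.6,0],[43,0,54.6,0],[43,0,54.6,0],[43,0,54.6,0]])

```text
clock: 18.75
position: [0.4748, 0.0686, 0.2087]
tool_rot: [-3.138, -0.001, 1.571]
force: [-19.7, 4.0, 20.6]
grip_width: 0.0109
finger_force: 27.6
```

Run:
```python
from h import *
import time
s=monitor.observe();print(s['clock'],s['position'],s['qd'],s['force'],s['finger_force'],s['grip_width'])
p=s['position'];print('angle',np.degrees(np.arctan2(p[2]+.005-.055,.6178-p[0])-np.arctan2(.013,.212)))
a=grab_frame('scene');b=grab_frame('top');cv2.imwrite('pics/f.png',a)
# carton still in the tray: bright blob of white in scene vs before
print(monitor.observe()['position'])
# white blob near tray in top view, expected carton pixel
T=camera_model('top');print(proj(T,[.445,-.2977,.044]))
hsv=cv2.cvtColor(b,cv2.COLOR_BGR2HSV);m=((hsv[...,2]>215)&(hsv[...,1]<40)).astype('u1');m[:, :345]=0;m[:,425:]=0;m[:205]=0;m[290:]=0
print(m.sum(),np.argwhere(m).mean(0)[::-1] if m.any() else None)
```

```text
18.75 [0.47475361 0.06862077 0.20873733] [-0.00111478 -0.00099502  0.00064858 -0.00166605 -0.00035568  0.0005418
 -0.00175592] [-19.65748718   4.03124495  20.61402768] 27.62096732854843 0.010903304463127607
angle 44.46732854868672
[0.47475054 0.06862414 0.2087306 ]
[387.09088902 245.42784416]
460 [387.98478261 245.52608696]
```

Request:
move_arm(moves=[[-0.5,0,0.5,0],[-1,0,1,0],[-1,0,1,0],[-1,0,1,0],[-1,0,1,0],[-1,0,1,0]])

```text
clock: 19.6
position: [0.4754, 0.0686, 0.2097]
tool_rot: [-3.141, -0.001, 1.571]
force: [-5.5, 4.9, 4.1]
grip_width: 0.0107
finger_force: 25.9
```

Run:
```python
from h import *
W=camera_model('wrist');s=monitor.observe();im=grab_frame('wrist')
print(s['position'],s['qd'],s['force'],s['finger_force'])
# lid label (white, bright) in wrist view: cast longest edges -> compare with predictions for angles
T=camera_model('scene');f=grab_frame('scene')
h=np.array([.6175,.068,.055])
L=np.array([onz(camera_model('top'),c1(p),.083) for p in [(134,245),(391,243)]])
for d in (38,45,52):
    t=np.radians(d);q=[]
    for X in L:
        r,n=h[0]-X[0],.028;q.append(np.round(proj(T,[h[0]-r*np.cos(t)+n*np.sin(t),X[1],h[2]+r*np.sin(t)+n*np.cos(t)])))
    print(d,*q)
# right side profile of black lid in scene: crop dark pixels extents
c=f[150:290,230:330];g=cv2.cvtColor(c,cv2.COLOR_BGR2GRAY);cv2.imwrite('pics/f2.png',f)
# grip-free check: bar line by bright pixels near predicted bar in the wrist view
for d in (38,45,52):
    t=np.radians(d);X=lambda y:[h[0]-.212*np.cos(t)+.013*np.sin(t),y,h[2]+.212*np.sin(t)+.013*np.cos(t)]
    print(d,proj(W,X(.109),s),[round(1000*v) for v in X(.068)])
hsv=cv2.cvtColor(im,cv2.COLOR_BGR2HSV)
m=((hsv[...,2]>200)&(hsv[...,1]<40)).astype('u1');n,l,st,ce=cv2.connectedComponentsWithStats(m)
print([(tuple(st[i]),ce[i].round()) for i in range(1,n) if st[i][4]>300])
```

```text
[0.47543785 0.06863022 0.20967338] [ 7.34868533e-04 -1.54934535e-03 -2.34500902e-03 -8.77717746e-04
 -6.73548879e-04  1.22272697e-04  9.43825187e-05] [-5.54279656  4.93728165  4.06473518] 25.88901937007904
38 [249. 168.] [289. 208.]
45 [253. 163.] [294. 202.]
52 [258. 158.] [299. 196.]
38 [244.90517544 196.61628603] [458, 68, 196]
45 [287.65771305 209.04936782] [477, 68, 214]
52 [348.56834156 222.96465161] [497, 68, 230]
[((np.int32(110), np.int32(0), np.int32(84), np.int32(37), np.int32(2214)), array([150.,  14.])), ((np.int32(297), np.int32(108), np.int32(48), np.int32(87), np.int32(1111)), array([316., 143.])), ((np.int32(410), np.int32(150), np.int32(52), np.int32(165), np.int32(4165)), array([435., 226.])), ((np.int32(84), np.int32(175), np.int32(111), np.int32(23), np.int32(634)), array([139., 186.])), ((np.int32(296), np.int32(218), np.int32(12), np.int32(44), np.int32(469)), array([301., 240.])), ((np.int32(0), np.int32(274), np.int32(25), np.int32(87), np.int32(1113)), array([  8., 331.])), ((np.int32(269), np.int32(340), np.int32(25), np.int32(40), np.int32(685)), array([281., 362.]))]
```

```bash
python3 -c "
from workcell import bot
print(bot.job_done())"
```

```text
the job is handed in; nothing more can be done
None
```

The job is handed in: the carton stands upright in the middle of the tray, and the gripper is holding the lid still by its bar handle at about 45° (estimated from the gripper position; no pass/fail result came back).

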